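# Put the engraved silver boxes back in their fitted tray

### The job

Two engraved silver boxes are still out on the engraver's bench: the oval one lies on the freely turning turntable and the oblong one on the bench top. Lay each of them in the nest of the felt-lined tray that is cut to its shape, lid up and fully down on the nest's floor; set them down, do not drop them. Leave the round box in its nest, and the rubber block, the burnisher and the tool pot where they stand.

Things in the scene. Friction and masses are not known exactly. Their poses are not given: they have to be found in the camera images.
- oval_box: Oval silver box with a shut lid that does not come off and an engraved top, plan an ellipse 100 mm long (its x) by 56 mm wide (its y), 26 mm high, with upright sides; about 0.18 kg. Origin: centre of its underside, z up through the lid. It starts on the turntable, lid up, off centre and at any yaw.
- oblong_box: Oblong silver box with a shut lid that does not come off and an engraved top, 88 mm long (its x) by 52 mm wide (its y), 22 mm high, corners rounded at 6 mm, upright sides; about 0.15 kg. Origin: centre of its underside, z up through the lid. It starts on the bare bench, lid up, at any yaw.
- round_box: Round silver box with a shut lid, 66 mm in diameter, 22 mm high, already lying in the round nest; to be left there. Origin: centre of its underside, z up.
- oval_nest (a point): Oval nest: elliptical pocket 105 x 61 mm (x by y), 10 mm deep, dark floor, in one of the tray's grey felt inserts; 2.5 mm of play round the oval box, whose top 16 mm stand proud when home. This point is the centre of its floor; the rim, bevelled 3 mm, is 10 mm higher (22 mm above the bench). x: along the nest, z up.
- oblong_nest (a point): Oblong nest: pocket 93 x 57 mm (x by y) with rounded corners, 10 mm deep, dark floor, in one of the tray's grey felt inserts; 2.5 mm of play round the oblong box, whose top 12 mm stand proud when home. This point is the centre of its floor; the rim, bevelled 3 mm, is 10 mm higher (22 mm above the bench). x: along the nest, z up.
- round_nest (a point): Round nest: pocket 71 mm in diameter, 10 mm deep, in one of the tray's grey felt inserts; the round box lies in it and stands 12 mm proud. This point is the centre of its floor; the rim, bevelled 3 mm, is 10 mm higher (22 mm above the bench). x: along the nest, z up.
- tray: Fixed wooden tray, 146 x 340 mm (x by y), frame 12 mm thick and 24 mm high. It holds three fixed felt inserts side by side along its y (each 120 x 104 mm, top 22 mm above the bench), one nest in the middle of each, 104.5 mm apart, in any order, all with the tray's yaw. Origin: centre of its underside, on the bench.
- turntable: Engraver's turntable: fixed dark steel base 112 mm in diameter, with a flat round aluminium platter of 150 mm diameter, black rubber top, that turns freely on it. The platter's top is 34 mm above the bench. Origin: on the axis, at bench level.
- platter (a joint): Angle of the turntable's platter (rad, counter-clockwise from above); no stops, almost no friction, so it spins when the thing on it is pushed off centre.
- rubber_block: Black round rubber bench block, 76 mm in diameter, 38 mm high, standing loose on the bench. Origin: centre of its underside.
- burnisher: Burnisher lying loose on the bench beyond the tray: turned wooden handle 94 mm long (towards its -x) and steel blade 82 mm long (towards +x), 26 mm thick. Origin: at the ferrule, at bench level.
- tool_pot: Grey round pot, 80 mm in diameter, 95 mm high, with tools standing in it up to about 180 mm, loose on the bench right of the tray's near side. Origin: centre of its underside.
Mind the look-alikes: they are no part of the job. Leave any pink look-alike of the oblong_box alone. Leave any blue look-alike of the oval_box alone.

How it is judged:
At the end, for the whole second after the job is handed in: Oval, oblong and round box each lie at rest, let go, in the nest of their own shape: within 5 mm of its centre, underside within 3 mm of its floor, lid up within 0.06 rad, long side along the nest's within 0.1 rad (either way round) (horizontal distance between oval_box and oval_nest below 0.005 m and z of oval_box in the frame of oval_nest between -0.003 and 0.003 m and angle between each of oval_box, oblong_box, round_box's own z axis and vertical below 0.06 rad and linear speed of each of oval_box, oblong_box, round_box below 0.02 m/s and angle between the x axis of oval_box and the x axis of oval_nest, either way round below 0.1 rad and horizontal distance between oblong_box and oblong_nest below 0.005 m and z of oblong_box in the frame of oblong_nest between -0.003 and 0.003 m and angle between the x axis of oblong_box and the x axis of oblong_nest, either way round below 0.1 rad and horizontal distance between round_box and round_nest below 0.005 m and z of round_box in the frame of round_nest between -0.003 and 0.003 m); the robot touches nothing.
It fails at once if the oval box falls freely faster than 0.55 m/s (a drop of more than about 15 mm) (linear speed of oval_box above 0.55 m/s and contact force between the fingers and oval_box below 0.05 N).
It fails at once if the oblong box falls freely faster than 0.55 m/s (a drop of more than about 15 mm) (linear speed of oblong_box above 0.55 m/s and contact force between the fingers and oblong_box below 0.05 N).
It fails at once if the round box is moved more than 8 mm (distance of round_box from where it was at the start of the episode above 0.008 m).
It fails at once if the rubber block, the burnisher or the tool pot is moved more than 15 mm (distance of any of rubber_block, burnisher, tool_pot from where it was at the start of the episode above 0.015 m).
It also fails if it takes over 58 s, if anything falls off the work surface, if the arm or the gripper's body presses on something with over 40 N, if the wrist force passes 120 N, or if a joint passes its speed limit or range.

### The arm

A 6-joint arm with a two-finger parallel gripper is mounted at the origin on the work surface. World frame = base frame: x ahead of the robot, y to its left, z up, the work surface at z = 0. Lengths are in m, angles in rad, forces in N, time in s.
With the tool pointing down it reaches from about 0.375 to 0.975 m from the base axis. Payload 3.8 kg.
Tool frame: the origin (TCP) lies at the centre of the arm's flange, where the gripper is bolted on; the fingertips stand 173 mm ahead of it and the grasp point (between the pads) lies 155 mm ahead of it (bot.tip_reach is the distance from the TCP to the fingertips, in m); z points along the fingers, y is the line along which they close (so a half turn about z gives the same grasp; the last joint's range is limited). The gripper opens to 85 mm and grips with 20 to 120 N. Pads are 22 mm wide; open, the fingers measure 114 mm over their backs; the gripper's body (76 mm by 85 mm) begins 54 mm behind the grasp point. The pads swing forward as they close: fully open they stand 13 mm farther back than shut.
Start: joints at [-1.291, 0.264, 1.604, -0, 1.274, -0.037], TCP at [0.21, -0.641, 0.405] pointing down, gripper open.
Joint ranges: [-2.63, 2.63], [-0.94, 2.18], [0.31, 2.57], [-1.31, 4.45], [0, 2.66], [-2.55, 2.55]. Speed limits (rad/s): [2.57, 2.57, 3.14, 3.14, 3.14, 3.14].

### API

Orientations are given as a rotation vector (axis times angle).
In Python, from workcell import bot gives the robot as it stands.
- The arm moves only by the tool drive_tool, never from a script. Its arguments are lists of equal length, an entry for each row: "claw": the finger opening in mm, from 0 to 85.4; "slide": the shift along the world's x, y, z each as a share of 0.5 m, from -1 to 1, a list of three; "yaw": the turn about the world's z as a share of 180 degrees, from -1 to 1. A call has 1 to 8 rows; each row is the pose to reach, as a shift and turn from the pose commanded when the call began, turning the shorter way round; what a row does not reach only later rows make up. A row lasts 1/12 s, in which the tool goes at most 41.7 mm and 7.16 degrees, less where a joint would pass 70% of its speed; a pose out of reach is approached as far as the arm can. A call with a number of a shift or a turn outside -1 to 1 is refused whole. A call with a gripper value outside its range is refused whole. The fingers move at their own pace and stop on an object; "newtons" is the grip in N (left out, the last holds). Time passes only in rows, so rows that repeat a pose let the fingers close. It gives the time, the measured TCP pose, the force, the opening and the grip force at its end, in the units of the state.
- bot.read_state(): the state, without advancing time (a new reading comes with each control period).
- bot.read_camera(name): name is "side" or "top" or "wrist"; returns a dict with "color" (384x512x3 uint8, red, green, blue), "depth" (384x512 float32, m along the optical axis (not along the pixel's ray), 0 where there is no reading), "mtx" (3x3 intrinsics, pixels), "eye" and "rotation" of the camera in the world. Camera axes: x right, y up, looking along -z (the intrinsics and any distortion apply to the point x, -y, -z); pixel columns grow to the right and rows downward; lengths in m; the calibration is good to about 2 mm. The wrist camera is an equidistant fisheye: a pixel r from the principal point sees the ray r / f radians off the axis. A picture is of the moment at which its call begins.
- bot.finish_job(): hands the job in; it is judged then, once.
The state is a dict: "time": time; "q": joint angles; "joint_vel": joint speeds; "joint_torque": joint torques, N m; "tool_pos": TCP position; "tcp_rot": TCP orientation; "wrist_force": force on the tool from outside, world axes, zero at the start; "torque": the same for the moment, N m; "width": opening from 0.0 (shut) to 1.0 (fully open); "grip_force": force on a finger pad.
Only numpy, scipy, OpenCV 4.12 (cv2) and the standard library are available. Lean on these libraries where they do the work, as an engineer would, in place of code of your own. Each camera call takes 0.05 s, during which the arm holds its last target. There are 200 camera calls.

## Working session

There is one attempt and no reset: what is moved stays moved. The work goes in short steps, Python scripts to look and compute and a tool call to move; the robot and the scene stay as the last step left them, time stands still between calls to the robot, and variables do not carry over. Pictures are saved under pics/ and viewed, at most 14 in all, crops included, and the job is handed in when it is done.

Besides the shell and the picture viewer there is one more tool, called after ">>>" by a JSON object that holds its "fn" and its "kwargs". drive_tool: Moves the arm, as the interface text tells. Shift numbers are shares of 0.5 m and turn numbers shares of 180 degrees, none past 1 either way. Its arguments: {"type":"object","properties":{"claw":{"type":"array","items":{"type":"number"}},"slide":{"type":"array","items":{"type":"array","items":{"type":"number"}}},"yaw":{"type":"array","items":{"type":"number"}},"newtons":{"type":"number"}},"required":["claw","slide","yaw"]}

```bash
ls; mkdir -p pics; python3 - <<'E'
from workcell import bot
import cv2,numpy as np
s=bot.read_state();print(s['time'],s['tool_pos'],s['tcp_rot'],s['width'])
for n in('top','side'):
    c=bot.read_camera(n);np.savez('c_%s0.npz'%n,**c)
    cv2.imwrite('pics/%s0.png'%n,c['color'][:,:,::-1]);print(n,c['mtx'],c['eye'],c['rotation'],(c['depth']>0).mean(),c.keys())
E
```

```text
pics
0.0 [ 0.21018396 -0.64108413  0.40333177] [-3.10002260e+00 -4.95200209e-01  4.51745010e-04] 0.9988854209826271
top [[429.65459144   0.         252.11268823]
 [  0.         429.65459144 194.62071432]
 [  0.           0.           1.        ]] [0.37149713 0.01835722 1.26860082] [ 0.11458407 -0.10791111 -1.57302276] 0.9959615071614584 dict_keys(['color', 'depth', 'mtx', 'eye', 'rotation'])
side [[406.5012449    0.         253.2384621 ]
 [  0.         406.5012449  196.32092264]
 [  0.           0.           1.        ]] [0.03370401 0.76286829 0.75055872] [ 0.36742883 -1.16550072 -2.31755033] 0.9958241780598959 dict_keys(['color', 'depth', 'mtx', 'eye', 'rotation'])
```

View pics/top0.png

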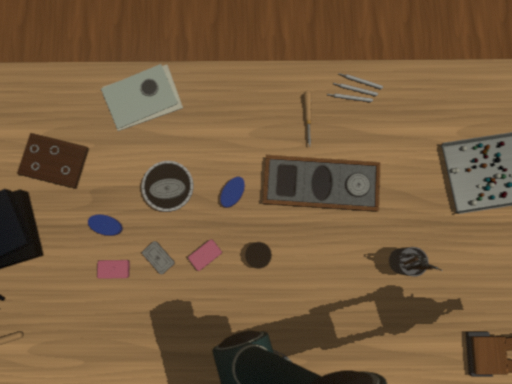

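View pics/side0.png

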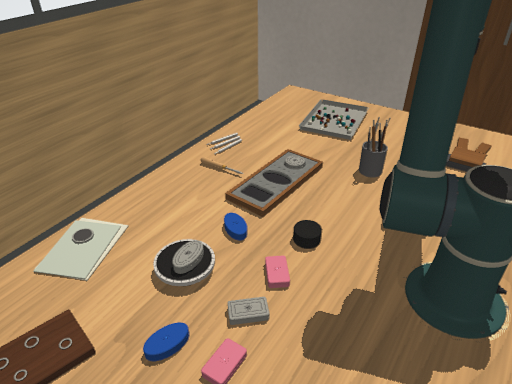

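The oblong candidates in the top view are grey (158,257), pink (205,254) and pink (113,268). The oval candidates are silver on the turntable (167,186), blue (232,192) and blue (105,225). The grey and silver ones fit the description: silver, one on the bench and one on the turntable. The nests are oblong (287,180), oval (322,183) and round (358,184, full). I'll confirm with a crop and measure.

```bash
cat > h.py <<'E'
import numpy as np,cv2
from scipy.spatial.transform import Rotation as R
def load(n): return dict(np.load(n))
def cast(c,px,z,fish=False):
    """pixels (N,2) -> points on the plane z"""
    px=np.atleast_2d(px).astype(float);K=c['mtx']
    u=(px[:,0]-K[0,2])/K[0,0];v=(px[:,1]-K[1,2])/K[1,1]
    if fish:
        r=np.hypot(u,v)+1e-9;d=np.c_[np.sin(r)*u/r,-np.sin(r)*v/r,-np.cos(r)]
    else: d=np.c_[u,-v,-np.ones(len(u))]
    d=R.from_rotvec(c['rotation']).apply(d)
    return c['eye']+d*((z-c['eye'][2])/d[:,2])[:,None]
def height(c):
    """world z per pixel (pinhole)"""
    h,w=c['depth'].shape;u,v=np.meshgrid(np.arange(w),np.arange(h));K=c['mtx'];D=c['depth']
    p=np.stack([(u-K[0,2])/K[0,0]*D,-(v-K[1,2])/K[1,1]*D,-D],-1)
    return (R.from_rotvec(c['rotation']).apply(p.reshape(-1,3))+c['eye']).reshape(h,w,3)
def blob(mask,seed):
    """contour of the component nearest the seed"""
    cs,_=cv2.findContours(mask.astype(np.uint8),cv2.RETR_EXTERNAL,cv2.CHAIN_APPROX_NONE)
    cs=[k for k in cs if cv2.contourArea(k)>60]
    return max(cs,key=lambda k:cv2.pointPolygonTest(k,seed,True))[:,0]
def rect(P):
    """centre, long, short, yaw in mm/deg of world points"""
    (x,y),(w,h),a=cv2.minAreaRect((P[:,:2]*1000).astype(np.float32))
    if w<h: w,h,a=h,w,a+90
    return np.round([x,y,w,h,(a+90)%180-90],1)
E
python3 - <<'E'
from h import *
c=load('c_top0.npz');im=c['color'];
cv2.imwrite('pics/crop.png',cv2.resize(im[140:290,135:385,::-1],None,fx=3.2,fy=3.2,interpolation=cv2.INTER_CUBIC))
W=height(c)
for n,(u,v) in dict(oval=(167,186),obl=(158,257),platter=(150,186),on=(322,183),obn=(287,180),rd=(358,184),rim=(340,165),block=(257,255),blue=(232,192),bench=(220,225),pink=(205,254),pot=(408,262)).items(): print(n,im[v,u],W[v,u].round(4))
E
```

```text
oval [93 90 81] [0.5703 0.2662 0.0577]
obl [83 78 70] [0.3695 0.2945 0.0225]
platter [66 61 53] [0.5749 0.3212 0.0315]
on [50 47 43] [ 0.5848 -0.1845  0.0088]
obn [51 45 40] [ 0.5942 -0.0806  0.0101]
rd [85 82 75] [ 0.5773 -0.2855  0.032 ]
rim [83 81 74] [ 0.6372 -0.238   0.0174]
block [48 38 27] [0.3738 0.0101 0.0366]
blue [ 50  61 108] [0.5567 0.082  0.026 ]
bench [125  98  64] [ 0.4623  0.1187 -0.0016]
pink [156  89  98] [0.3774 0.1595 0.0222]
pot [46 34 23] [ 0.3534 -0.3893  0.1145]
```

View pics/crop.png

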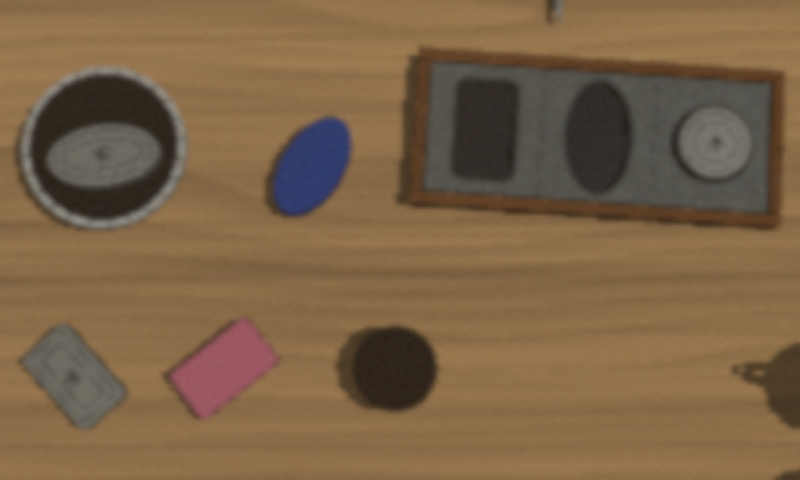

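```bash
cat > m.py <<'E'
from h import *
def meas(c,F,seeds,up=4):
    K=c['mtx'].copy(); im=cv2.resize(c['color'],None,fx=up,fy=up,interpolation=cv2.INTER_CUBIC).astype(int)
    r,g,b=im[...,0],im[...,1],im[...,2]
    silver=(r-b<24)&(r>74); dark=(r<66)
    out={}
    for n,(u,v,z,m) in seeds.items():
        k=blob(silver if m=='s' else dark,(u*up,v*up)); 
        P=cast(c,(k+.5)/up-.5,z,F); out[n]=P; print(n,rect(P))
    return out
E
python3 - <<'E'
from m import *
c=load('c_top0.npz')
meas(c,False,dict(oval=(167,186,.06,'s'),obl=(157,257,.022,'s'),round=(358,184,.034,'s'),on=(322,183,.012,'d'),obn=(287,180,.012,'d'),block=(257,255,.038,'d')))
# platter rim
im=c['color'].astype(int);m=((im[...,0]-im[...,2]<24)&(im[...,0]>74))
E
```

```text
oval [570.2 265.9 144.9 144.4  52.1]
obl [369.  295.8  87.7  52.4  42. ]
round [ 582.9 -178.6  311.1  120.2   85.9]
on [ 586.1 -183.   106.2   62.3   -1.4]
obn [593.9 -78.4  95.7  59.3  -4.4]
block [374.7   9.1  72.4  69.5  89.7]
```

>>> {"fn": "drive_tool", "kwargs": {"claw": [85, 85, 85, 85, 85, 85, 85, 85], "slide": [[0.68, 0.88, 0], [0.68, 0.88, 0], [0.68, 0.88, 0], [0.68, 0.88, 0], [0.68, 0.88, 0], [0.68, 0.88, 0], [0.68, 0.88, 0], [0.68, 0.88, 0]], "yaw": [0, 0, 0, 0, 0, 0, 0, 0]}}

```text
time: 0.77
tool_pos: [0.4147, -0.3757, 0.4043]
tcp_rot: [-3.102, -0.495, 0.001]
wrist_force: [0.5, -0.6, -0.2]
width: 0.995
grip_force: 0.0
```

```bash
sed -i 's/    return max(cs.*/    cs=[k for k in cs if cv2.pointPolygonTest(k,seed,True)>0]\n    return min(cs,key=cv2.contourArea)[:,0]/;s/RETR_EXTERNAL/RETR_CCOMP/' h.py; python3 - <<'E'
from m import *
from workcell import bot
c=load('c_top0.npz')
meas(c,False,dict(oval=(169,188,.06,'s'),round=(358,187,.034,'s'),platter=(150,186,.034,'d')))
print(bot.tip_reach); s=bot.read_state();print(s['time'],s['tool_pos'],s['tcp_rot'],s['q'])
E
```

```text
oval [564.2 265.9 101.2  57.   89.7]
round [ 582.9 -178.6  311.1  120.2   85.9]
platter [576.1 271.5 129.6 129.2  89.7]
0.1734
0.7667 [ 0.41470844 -0.37572215  0.40425315] [-3.10179648e+00 -4.94953681e-01  5.30850671e-04] [-7.80643243e-01  4.67414674e-02  1.85384946e+00  5.78951750e-05
  1.24164879e+00  4.73662407e-01]
```

>>> {"fn": "drive_tool", "kwargs": {"claw": [85, 85, 85, 85, 85, 85, 85, 85], "slide": [[0.3, 0.5, 0], [0.3, 0.5, 0], [0.3, 0.5, 0], [0.3, 0.5, 0], [0.3, 0.5, 0], [0.3, 0.5, 0], [0.3, 0.5, 0], [0.3, 0.5, 0]], "yaw": [0, 0, 0, 0, 0, 0, 0, 0]}}

```text
time: 1.43
tool_pos: [0.5666, -0.1219, 0.4043]
tcp_rot: [-3.098, -0.504, -0.003]
wrist_force: [-0.7, -0.2, -0.2]
width: 0.998
grip_force: 0.0
```

```bash
python3 - <<'E'
from m import *
from workcell import bot
c=bot.read_camera('wrist');np.savez('w1.npz',**c);cv2.imwrite('pics/w1.png',c['color'][:,:,::-1])
print(c['mtx'],c['eye'],c['rotation'])
s=bot.read_state();print(s['time'],s['tool_pos'],s['tcp_rot'])
E
```

```text
[[297.31863964   0.         258.09568697]
 [  0.         297.31863964 197.03564768]
 [  0.           0.           1.        ]] [ 0.6416623  -0.09591837  0.37263742] [-0.26452263  0.1945701  -1.23738611]
1.4833 [ 0.56534878 -0.12424091  0.40410758] [-3.09985410e+00 -5.04251415e-01  6.05318101e-04]
```

View pics/w1.png

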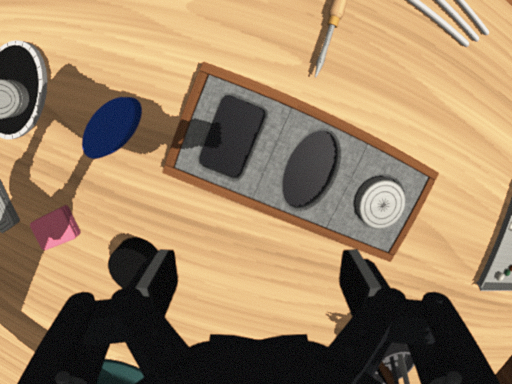

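The wrist view shows the oblong nest at (233,137), oval nest at (311,169) and the round box at (381,203). An arm shadow touches the oblong nest's left edge.

```bash
python3 - <<'E'
from m import *
c=load('w1.npz');im=c['color'].astype(int)
print(im[140,195:270,0]);print(im[169,280:345,0])
g=im[...,0].astype(int)
up=4;big=cv2.resize(c['color'],None,fx=up,fy=up,interpolation=cv2.INTER_CUBIC)[...,0]
for t in(60,70,80,90):
  for n,s in dict(on=(311,169),obn=(236,137)).items():
    k=blob(big<t,(s[0]*up,s[1]*up));P=cast(c,(k+.5)/up-.5,.012,True)*1000
    print(t,n,rect(P/1000),cv2.fitEllipse(P[:,:2].astype(np.float32)))
hs=cv2.cvtColor(c['color'],cv2.COLOR_RGB2HSV);
brown=cv2.resize(((im[...,0]-im[...,2]>35)&(im[...,0]<160)).astype(np.uint8),None,fx=4,fy=4)
print(im[215,300],im[80,215],im[110,290])
E
```

```text
[ 61  63  66  58  58  67  64  61  55  49  35  24  27  19  22  22  19  28
  22  21  22  24  10  18  18  21  44  44  47  49  47  49  43  51  44  53
  47  51  49  51  51  51  47  48  51  48  56  53  53  47  47  54  48  51
  57  52  51  41  19  28  61  89  98 121 136 138 141 136 132 143 133 134
 139 137 141]
[136 128 121 129 105  74  57  60  61  62  68  61  65  64  60  62  62  65
  64  66  63  66  68  64  64  68  69  64  67  70  71  68  71  74  72  72
  72  70  72  71  74  69  72  76  77  71  74  72  72  77  65  27  13  24
  41  58  73  81 106 130 139 144 144 137 139]Traceback (most recent call last):
  File "<stdin>", line 8, in <module>
  File "h.py", line 23, in blob
    return min(cs,key=cv2.contourArea)[:,0]
           ~~~^^^^^^^^^^^^^^^^^^^^^^^^
ValueError: min() iterable argument is empty
```

```bash
python3 - <<'E'
from m import *
c=load('w1.npz')
up=4;big=cv2.resize(c['color'],None,fx=up,fy=up,interpolation=cv2.INTER_CUBIC)[...,0]
for t in(80,90,100,108):
  for n,s in dict(on=(311,169),obn=(240,135)).items():
    for z in (.019,.022):
     try:
      k=blob(cv2.medianBlur(big,5)<t,(s[0]*up,s[1]*up));P=cast(c,(k+.5)/up-.5,z,True)
      print(t,z,n,rect(P),np.round(cv2.fitEllipse((P[:,:2]*1000).astype(np.float32))[0],1))
     except Exception as e: print(t,n,'x')
k=blob(big>150,(381*up,203*up));print('round',rect(cast(c,(k+.5)/up-.5,.034,True)))
hs=c['color'].astype(int);wood=cv2.resize((hs[...,0]-hs[...,2]).astype(np.float32),None,fx=up,fy=up,interpolation=cv2.INTER_CUBIC)
k=blob(wood<25,(280*up,130*up));print('felt',rect(cast(c,(k+.5)/up-.5,.022,True)))
c=load('c_top0.npz');big=cv2.resize(c['color'],None,fx=up,fy=up,interpolation=cv2.INTER_CUBIC)[...,0]
wood=cv2.resize((c['color'].astype(int)[...,0]-c['color'].astype(int)[...,2]).astype(np.float32),None,fx=up,fy=up,interpolation=cv2.INTER_CUBIC)
k=blob(wood<24,(340*up,183*up));print('felt top',rect(cast(c,(k+.5)/up-.5,.022)))
E
```

```text
80 0.019 on [ 588.3 -180.7  104.3   61.5   -2.6] [ 588.2 -180.6]
80 0.022 on [ 588.7 -180.   103.4   61.    -2.6] [ 588.6 -179.9]
80 0.019 obn [597.1 -57.9  96.7  93.1  85.8] [592.9 -66. ]
80 0.022 obn [597.5 -58.2  95.9  92.3  85.8] [593.4 -66.3]
90 0.019 on [ 588.8 -181.3  106.    63.3   -8.4] [ 588.1 -181. ]
90 0.022 on [ 589.3 -180.5  105.1   62.8   -8.4] [ 588.5 -180.3]
90 0.019 obn [597.3 -58.   97.6  94.   85.5] [592.9 -66.1]
90 0.022 obn [597.6 -58.3  96.7  93.2  85.5] [593.3 -66.4]
100 0.019 on [ 5.886e+02 -1.812e+02  1.070e+02  6.410e+01 -1.000e-01] [ 588.1 -181.3]
100 0.022 on [ 5.890e+02 -1.805e+02  1.061e+02  6.360e+01 -1.000e-01] [ 588.5 -180.6]
100 0.019 obn [593.9 -58.9 122.9  98.8  -8.1] [595.4 -59.7]
100 0.022 obn [594.3 -59.3 121.9  98.   -8.1] [595.8 -60. ]
108 0.019 on [ 588.3 -181.1  108.5   64.6   -2.5] [ 588.  -181.4]
108 0.022 on [ 588.8 -180.4  107.5   64.1   -2.5] [ 588.5 -180.6]
108 0.019 obn [ 590.6 -135.   345.   126.    86.2] [ 581.4 -164.4]
108 0.022 obn [ 591.  -134.7  342.1  124.9   86.2] [ 581.9 -163.8]
round [ 580.1 -284.7   65.8   64.7   50.9]
felt [ 588.1 -179.5  315.8  121.    85.8]
felt top [ 585.  -180.9  314.9  121.4   85.8]
```

>>> {"fn": "drive_tool", "kwargs": {"claw": [85, 85, 85, 85, 85, 85, 85, 85], "slide": [[-0.07, -0.15, 0], [-0.07, -0.15, 0], [-0.07, -0.15, 0], [-0.07, -0.15, 0], [-0.07, -0.15, 0], [-0.07, -0.15, 0], [-0.07, -0.15, 0], [-0.07, -0.15, 0]], "yaw": [0.3, 0.3, 0.3, 0.3, 0.3, 0.3, 0.3, 0.3]}}

```text
time: 2.15
tool_pos: [0.528, -0.2039, 0.4042]
tcp_rot: [-2.535, -1.855, 0.002]
wrist_force: [-0.4, -0.3, -0.0]
width: 0.991
grip_force: 0.0
```

>>> {"fn": "drive_tool", "kwargs": {"claw": [85, 85, 85, 85, 85, 85, 85, 85], "slide": [[0, 0, 0], [0, 0, 0], [0, 0, 0], [0, 0, 0], [0, 0, 0], [0, 0, 0], [0, 0, 0], [0, 0, 0]], "yaw": [0.2, 0.2, 0.2, 0.2, 0.2, 0.2, 0.2, 0.2]}}

```text
time: 2.82
tool_pos: [0.5286, -0.2032, 0.4045]
tcp_rot: [-1.848, -2.54, 0.0]
wrist_force: [0.3, 0.6, 0.3]
width: 0.995
grip_force: 0.0
```

```bash
cat >> m.py <<'E'
def felt(c,fish,seed=None,t=25,up=4):
    d=c['color'].astype(int);w=cv2.resize((d[...,0]-d[...,2]).astype(np.float32),None,fx=up,fy=up,interpolation=cv2.INTER_CUBIC)
    if seed is None: # project approximate felt point
        pass
    k=blob(w<t,(seed[0]*up,seed[1]*up));return rect(cast(c,(k+.5)/up-.5,.022,fish))
def proj(c,p):
    """world point -> fisheye pixel"""
    q=R.from_rotvec(c['rotation']).inv().apply(np.asarray(p,float)-c['eye']);q=np.array([q[0],-q[1],-q[2]])
    th=np.arctan2(np.hypot(q[0],q[1]),q[2]);f=q[:2]/np.hypot(q[0],q[1])*th
    return f*c['mtx'][0,0]+c['mtx'][:2,2]
def oval(c,seed,z,fish,t,up=4):
    b=cv2.medianBlur(cv2.resize(c['color'],None,fx=up,fy=up,interpolation=cv2.INTER_CUBIC)[...,0],5)
    k=blob(b<t if t>0 else b>-t,(seed[0]*up,seed[1]*up));P=(cast(c,(k+.5)/up-.5,z,fish)*1000)[:,:2].astype(np.float32)
    return np.round(np.hstack([*cv2.fitEllipse(P)]),1)
E
python3 - <<'E'
from m import *
from workcell import bot
c=bot.read_camera('wrist');np.savez('w2.npz',**c);cv2.imwrite('pics/w2.png',c['color'][:,:,::-1])
s=bot.read_state();print(s['time'],s['tool_pos'],s['tcp_rot'],c['eye'])
R0=R.from_rotvec(s['tcp_rot']).as_matrix();print(np.degrees(np.arctan2(R0[1,0],R0[0,0])))
for n in('w1','w2'):
    c=load(n+'.npz');a=proj(c,[.588,-.18,.012]);print(n,a)
    for t in(90,100,108): print(oval(c,a,.022,True,t))
    print(felt(c,True,proj(c,[.588,-.132,.022]),))
E
```

```text
2.8667 [ 0.52873978 -0.20309859  0.40452533] [-1.84699053e+00 -2.54092743e+00  3.83695574e-04] [ 0.50530095 -0.12777119  0.37262837]
107.97347640641965
w1 [309.16614378 168.86603566]
[ 588.5 -180.3   61.8  104.1   85.6]
[ 588.5 -180.6   62.9  105.5   85.8]
[ 588.5 -180.6   63.5  106.6   86. ]
[ 588.1 -179.5  315.8  121.    85.8]
w2 [308.24605404 166.19553209]
[ 587.1 -180.5   62.   104.8   85.3]
[ 587.2 -180.7   62.9  106.2   85.2]
[ 587.2 -180.8   63.6  107.5   85.2]
[ 587.6 -179.3  316.   122.2   85.9]
```

>>> {"fn": "drive_tool", "kwargs": {"claw": [85, 85, 85, 85, 85, 85, 85, 85], "slide": [[-0.04, 0.9, 0], [-0.04, 0.9, 0], [-0.04, 0.9, 0], [-0.04, 0.9, 0], [-0.04, 0.9, 0], [-0.04, 0.9, 0], [-0.04, 0.9, 0], [-0.04, 0.9, 0]], "yaw": [0, 0, 0, 0, 0, 0, 0, 0]}}

```text
time: 3.53
tool_pos: [0.5137, 0.1321, 0.405]
tcp_rot: [1.845, 2.542, 0.001]
wrist_force: [-0.2, 0.3, -1.1]
width: 0.998
grip_force: 0.0
```

>>> {"fn": "drive_tool", "kwargs": {"claw": [85, 85, 85, 85, 85], "slide": [[0, 0.24, 0], [0, 0.24, 0], [0, 0.24, 0], [0, 0.24, 0], [0, 0.24, 0]], "yaw": [0, 0, 0, 0, 0]}}

```text
time: 3.95
tool_pos: [0.514, 0.2522, 0.4045]
tcp_rot: [1.84, 2.546, -0.001]
wrist_force: [-1.6, -0.1, -0.0]
width: 0.993
grip_force: 0.0
```

```bash
python3 - <<'E'
from m import *
from workcell import bot
c=bot.read_camera('wrist');np.savez('w3.npz',**c);cv2.imwrite('pics/w3.png',c['color'][:,:,::-1])
s=bot.read_state();print(s['time'],s['tool_pos'],s['tcp_rot'],c['eye'])
for p in([.566,.266,.06],[.369,.296,.022]): 
    a=proj(c,p);print(a); i=a.astype(int)
    if 0<i[0]<500 and 0<i[1]<380: print(c['color'][i[1]+6,i[0]-60:i[0]+60:2,0])
E
```

```text
4.0 [0.51405633 0.25087069 0.40435967] [ 1.84200264e+00  2.54477281e+00 -1.68595142e-03] [0.49016326 0.32752211 0.3726076 ]
[306.13207873 181.2830323 ]
[198 195 216 222 228 234 240 113  18  19  24  25  18  25  26  25  28  63
 147 189 174 160 189 189 149 179 180 175 177 177 156 178 153 174 174 173
 130 179 169 151 146 170 128  23  28  25  24  27  25  25  18  23  18  22
  22  27  17  20  31  29]
[154.45928674 101.78011184]
[215 210 206 223 226 218 215 211 214 216 208 199 216 223 215 181 162 132
 162 164 146 148 172 173 163 162 159 165 168 163 150 146 164 150 162 133
 129 162 170 174 169 152 127 137 162 167 165 151 122 104 174 214 219 212
 203 200 219 215 209 201]
```

View pics/w3.png

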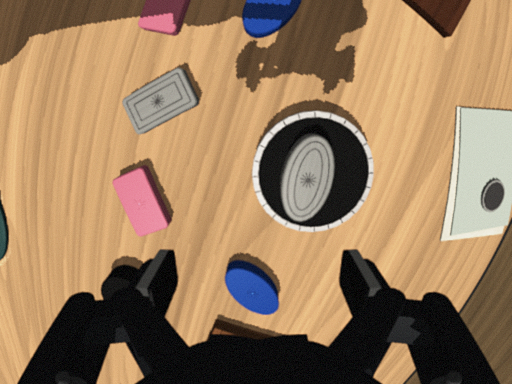

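The wrist view shows the silver oval box at (308,178) on the turntable and the grey oblong box at (161,100). The look-alikes are clear of both.

```bash
python3 - <<'E'
from m import *
c=load('w3.npz')
for t in(80,110,130,145):
    try: print(t,oval(c,(312,188),.06,True,-t))
    except Exception as e: print(t,e)
d=c['color'].astype(int);w=cv2.resize((d[...,0]-d[...,2]).astype(np.float32),None,fx=4,fy=4,interpolation=cv2.INTER_CUBIC)
for t in(25,35): print('obl',rect(cast(c,(blob(w<t,(165*4,105*4))+.5)/4-.5,.022,True)))
c=load('w2.npz');a=proj(c,[.5954,-.0761,.014]);print(a)
for t in(90,100,108):
    b=cv2.medianBlur(cv2.resize(c['color'],None,fx=4,fy=4,interpolation=cv2.INTER_CUBIC)[...,0],5)
    try: print(rect(cast(c,(blob(b<t,a*4)+.5)/4-.5,.022,True)))
    except Exception as e: print(e)
E
```

```text
80 [566.6 268.3  56.   99.2   7. ]
110 [566.7 268.2  54.7  98.    6.8]
130 [566.7 268.1  53.8  97.2   6.7]
145 [566.8 268.   53.1  96.4   6.6]
obl [374.1 299.   89.7  52.5  42.3]
obl [374.2 299.1  90.5  53.2  42.3]
[341.92160425  89.92319774]
[589.9 -58.2 136.4  96.7  -5.5]
[ 582.7 -152.3  374.   138.4   86. ]
[ 573.6 -151.6  376.2  157.3   86. ]
```

>>> {"fn": "drive_tool", "kwargs": {"claw": [75, 75, 75, 75, 75, 75, 75], "slide": [[0.105, 0.034, -0.2], [0.105, 0.034, -0.2], [0.105, 0.034, -0.2], [0.105, 0.034, -0.2], [0.105, 0.034, -0.2], [0.105, 0.034, -0.2], [0.105, 0.034, -0.2]], "yaw": [-0.061, -0.061, -0.061, -0.061, -0.061, -0.061, -0.061]}}

```text
time: 4.58
tool_pos: [0.5673, 0.2667, 0.3073]
tcp_rot: [2.078, 2.354, 0.005]
wrist_force: [0.7, -0.1, 0.8]
width: 0.88
grip_force: 0.0
```

```bash
cat > st.py <<'E'
from h import *
from workcell import bot
s=bot.read_state();M=R.from_rotvec(s['tcp_rot']).as_matrix()
print(s['time'],s['tool_pos'].round(4),'yaw',np.degrees(np.arctan2(M[1,0],M[0,0])).round(2),'w',round(s['width']*85.4,1),s['grip_force'],np.round(s['wrist_force'],1))
E
python3 st.py
```

```text
4.5833 [0.5673 0.2667 0.3073] yaw 97.11 w 75.2 0.0 [ 0.7 -0.1  0.8]
```

>>> {"fn": "drive_tool", "kwargs": {"claw": [75, 75, 75, 75, 75, 75], "slide": [[0, 0.002, -0.05], [0, 0.002, -0.1], [0, 0.002, -0.14], [0, 0.002, -0.17], [0, 0.002, -0.17], [0, 0.002, -0.17]], "yaw": [0, 0, 0, 0, 0, 0]}}

```text
time: 5.08
tool_pos: [0.5668, 0.2683, 0.2211]
tcp_rot: [2.078, 2.356, 0.001]
wrist_force: [0.3, 0.4, 0.1]
width: 0.875
grip_force: 0.0
```

```bash
python3 st.py; python3 - <<'E'
from m import *
from workcell import bot
c=bot.read_camera('wrist');cv2.imwrite('pics/w4.png',c['color'][:,:,::-1])
E
```

```text
5.0833 [0.5668 0.2683 0.2211] yaw 97.17 w 74.7 0.0 [0.3 0.4 0.1]
```

View pics/w4.png

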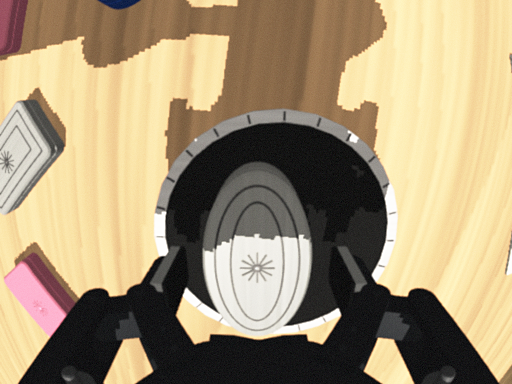

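The box lies centred at (257,268) between the fingers at (170,270) and (350,270), with its long axis upright in the view, so I'll close now.

>>> {"fn": "drive_tool", "kwargs": {"claw": [64, 58, 50, 50, 50, 50, 50, 50], "slide": [[0, 0, 0], [0, 0, 0], [0, 0, 0], [0, 0, 0], [0, 0, 0], [0, 0, 0], [0, 0, 0], [0, 0, 0]], "yaw": [0, 0, 0, 0, 0, 0, 0, 0], "newtons": 50}}

```text
time: 5.8
tool_pos: [0.5676, 0.2688, 0.2225]
tcp_rot: [2.077, 2.355, 0.004]
wrist_force: [-1.8, 0.1, 7.4]
width: 0.624
grip_force: 52.3
```

>>> {"fn": "drive_tool", "kwargs": {"claw": [50, 50, 50, 50, 50, 50, 50, 50], "slide": [[0, 0, 0.005], [0, 0, 0.01], [0, 0, 0.03], [0, 0, 0.06], [0, 0, 0.1], [0, 0, 0.15], [0, 0, 0.2], [0, 0, 0.2]], "yaw": [0, 0, 0, 0, 0, 0, 0, 0]}}

```text
time: 6.47
tool_pos: [0.5689, 0.2692, 0.3266]
tcp_rot: [2.075, 2.353, 0.015]
wrist_force: [1.3, 0.2, -0.3]
width: 0.623
grip_force: 52.9
```

```bash
python3 st.py; python3 - <<'E'
from m import *
from workcell import bot
c=bot.read_camera('wrist');np.savez('w5.npz',**c);cv2.imwrite('pics/w5.png',c['color'][:,:,::-1])
E
```

```text
6.4667 [0.5689 0.2692 0.3266] yaw 97.18 w 53.2 52.90739430114627 [ 1.3  0.2 -0.3]
```

View pics/w5.png

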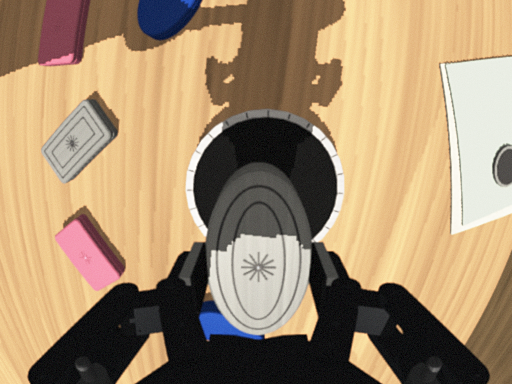

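The box is held square: its star is at (258,267) and its ends at (259,163) and (258,333).

```bash
python3 - <<'E'
from m import *
c=load('w5.npz');P=np.array([.5689,.2692]);y=np.radians(97.18)
for z in(.163,.166):
    for p in((258,267),(259,163),(258,333)):
        d=(cast(c,p,z,True)[0,:2]-P)*1000; print(z,p,'along tool x %.1f, left %.1f'%(d@[np.cos(y),np.sin(y)],d@[-np.sin(y),np.cos(y)]))
E
```

```text
0.163 (258, 267) along tool x -0.3, left -2.6
0.163 (259, 163) along tool x 53.5, left -3.0
0.163 (258, 333) along tool x -47.4, left -2.6
0.166 (258, 267) along tool x 1.5, left -2.5
0.166 (259, 163) along tool x 54.1, left -3.0
0.166 (258, 333) along tool x -44.5, left -2.5
```

>>> {"fn": "drive_tool", "kwargs": {"claw": [50, 50, 50, 50, 50, 50, 50, 50], "slide": [[0.0, -0.05, 0], [0.01, -0.1, 0], [0.01, -0.16, 0], [0.02, -0.23, 0], [0.02, -0.3, 0], [0.03, -0.36, 0], [0.04, -0.42, 0], [0.04, -0.48, 0]], "yaw": [-0.038, -0.076, -0.114, -0.152, -0.19, -0.228, -0.266, -0.304]}}

```text
time: 7.18
tool_pos: [0.5865, 0.0268, 0.3182]
tcp_rot: [-2.931, -1.128, 0.003]
wrist_force: [1.3, 0.1, -1.7]
width: 0.627
grip_force: 52.9
```

>>> {"fn": "drive_tool", "kwargs": {"claw": [50, 50, 50, 50, 50, 50, 50, 50], "slide": [[0, -0.06, 0], [0, -0.12, 0], [0, -0.18, 0], [0, -0.24, 0], [0, -0.3, 0], [0, -0.35, 0], [0, -0.4, 0], [0, -0.418, 0]], "yaw": [-0.038, -0.076, -0.114, -0.152, -0.19, -0.228, -0.259, -0.259]}}

```text
time: 7.85
tool_pos: [0.586, -0.1836, 0.318]
tcp_rot: [3.138, -0.123, -0.003]
wrist_force: [1.2, -0.1, -1.7]
width: 0.62
grip_force: 53.0
```

>>> {"fn": "drive_tool", "kwargs": {"claw": [50, 50, 50, 50], "slide": [[0, 0, -0.04], [0, 0, -0.06], [0, 0, -0.06], [0, 0, -0.06]], "yaw": [0, 0, 0, 0]}}

```text
time: 8.18
tool_pos: [0.5859, -0.1797, 0.2876]
tcp_rot: [-3.138, 0.112, 0.007]
wrist_force: [0.2, -0.2, -2.4]
width: 0.624
grip_force: 53.0
```

```bash
python3 st.py; python3 - <<'E'
from m import *
from workcell import bot
c=bot.read_camera('wrist');np.savez('w6.npz',**c);cv2.imwrite('pics/w6.png',c['color'][:,:,::-1])
E
python3 st.py
```

```text
8.1833 [ 0.5859 -0.1797  0.2876] yaw -4.09 w 53.3 52.96394624747336 [ 0.2 -0.2 -2.4]
8.2333 [ 0.5865 -0.1798  0.2888] yaw -4.08 w 53.4 52.96994671225548 [ 0.1 -0.2 -1.9]
```

View pics/w6.png

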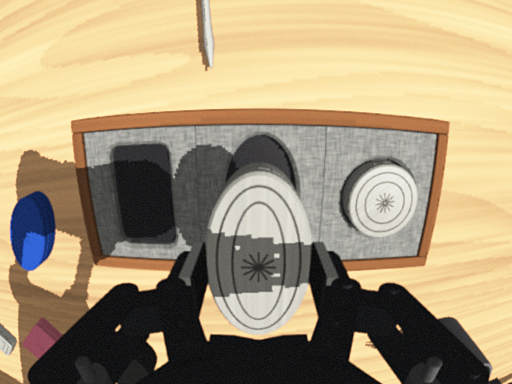

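The box hovers over the oval nest: the nest tip shows at (262,135), and the box is at column 258. The oblong nest is visible at (145,193). I'll check the offset numerically.

```bash
python3 - <<'E'
from m import *
c=load('w6.npz')
d=c['color'].astype(int);up=4
w=cv2.resize((d[...,0]-d[...,2]).astype(np.float32),None,fx=up,fy=up,interpolation=cv2.INTER_CUBIC)
k=(blob(w<25,(330*up,140*up))+.5)/up-.5
P=cast(c,k,.022,True)*1000;P=P[P[:,0]>590];y=np.radians(-4.2)
ex=np.array([np.cos(y),np.sin(y)]);ey=np.array([-ex[1],ex[0]])
O=np.array([587.7,-180.3]);q=(P[:,:2]-O)
a,b=q@ex,q@ey
for lo,hi in((15,30),(30,50)):
    m=(a>lo)&(a<hi);print(lo,'left',np.median(b[m&(b>130)]),'right',np.median(b[m&(b<-130)]))
m=(abs(b)<140)&(a>40);print('far edge',np.median(a[m&(b>80)]),np.median(a[m&(b<-80)]),np.median(a[m]))
# nest tips: dark columns
g=cv2.medianBlur(cv2.resize(c['color'],None,fx=up,fy=up,interpolation=cv2.INTER_CUBIC)[...,0],5)
for v in range(138,166,4):
    r=g[v*up,225*up:310*up]; i=np.where(r<75)[0]
    if len(i): print(v,225+i[0]/up,225+i[-1]/up, (cast(c,[[225+i[0]/up,v],[225+i[-1]/up,v]],.02,True)*1000).round(1)[:,:2].tolist())
E
```

```text
15 left 157.184362679984 right -156.4694901131728
30 left 156.531048276402 right -156.5456094474924
far edge 60.809972296280996 60.88671659961764 60.8245003377963
138 250.0 273.0 [[637.8, -175.4], [636.5, -193.6]]
142 244.25 278.0 [[634.9, -170.6], [633.0, -197.3]]
146 240.25 282.0 [[631.9, -167.1], [629.6, -200.3]]
150 237.0 285.0 [[628.9, -164.3], [626.2, -202.6]]
154 228.5 287.5 [[626.2, -157.2], [622.8, -204.4]]
158 227.75 289.25 [[623.0, -156.2], [619.5, -205.7]]
162 226.25 291.25 [[619.8, -154.7], [616.1, -207.1]]
```

>>> {"fn": "drive_tool", "kwargs": {"claw": [50, 50, 50, 50, 50, 50, 50, 50], "slide": [[0.002, -0.001, -0.03], [0.002, -0.001, -0.06], [0.002, -0.001, -0.09], [0.002, -0.001, -0.12], [0.002, -0.001, -0.135], [0.002, -0.001, -0.145], [0.002, -0.001, -0.15], [0.002, -0.001, -0.15]], "yaw": [0, 0, 0, 0, 0, 0, 0, 0]}}

```text
time: 8.9
tool_pos: [0.588, -0.181, 0.2149]
tcp_rot: [3.139, -0.113, 0.0]
wrist_force: [0.4, 0.3, -1.2]
width: 0.621
grip_force: 53.0
```

```bash
python3 st.py
```

```text
8.9 [ 0.588  -0.181   0.2149] yaw -4.14 w 53.1 52.955194814130664 [ 0.4  0.3 -1.2]
```

>>> {"fn": "drive_tool", "kwargs": {"claw": [50, 50, 50, 50, 50, 50, 50, 50], "slide": [[0, 0.001, -0.006], [0, 0.001, -0.011], [0, 0.001, -0.016], [0, 0.001, -0.02], [0, 0.001, -0.023], [0, 0.001, -0.025], [0, 0.001, -0.026], [0, 0.001, -0.026]], "yaw": [0, 0, 0, 0, 0, 0, 0, 0]}}

```text
time: 9.57
tool_pos: [0.5877, -0.1806, 0.2015]
tcp_rot: [-3.139, 0.114, 0.0]
wrist_force: [-0.2, 0.2, -1.5]
width: 0.621
grip_force: 53.0
```

```bash
python3 st.py
```

```text
9.5667 [ 0.5877 -0.1806  0.2015] yaw -4.17 w 53.1 52.973354402929544 [-0.2  0.2 -1.5]
```

>>> {"fn": "drive_tool", "kwargs": {"claw": [50, 50, 50, 50], "slide": [[0, 0, -0.002], [0, 0, -0.003], [0, 0, -0.004], [0, 0, -0.004]], "yaw": [0, 0, 0, 0]}}

```text
time: 9.9
tool_pos: [0.588, -0.1807, 0.2006]
tcp_rot: [3.139, -0.114, 0.001]
wrist_force: [-2.4, 1.3, 4.2]
width: 0.622
grip_force: 53.6
```

>>> {"fn": "drive_tool", "kwargs": {"claw": [56, 60, 64, 66, 66, 66], "slide": [[0, 0, 0], [0, 0, 0], [0, 0, 0], [0, 0, 0], [0, 0, 0], [0, 0, 0]], "yaw": [0, 0, 0, 0, 0, 0]}}

```text
time: 10.4
tool_pos: [0.5878, -0.1806, 0.1996]
tcp_rot: [-3.139, 0.114, 0.0]
wrist_force: [-0.3, 0.3, -0.3]
width: 0.774
grip_force: 0.0
```

>>> {"fn": "drive_tool", "kwargs": {"claw": [66, 66, 66, 66, 66, 66, 66, 66], "slide": [[0, 0, 0.02], [0, 0, 0.05], [0, 0, 0.1], [0, 0, 0.16], [0, 0, 0.22], [0, 0, 0.28], [0, 0, 0.34], [0, 0, 0.4]], "yaw": [0, 0, 0, 0, 0, 0, 0, 0]}}

```text
time: 11.07
tool_pos: [0.5875, -0.1805, 0.4021]
tcp_rot: [3.139, -0.114, 0.001]
wrist_force: [0.3, -0.7, 0.2]
width: 0.777
grip_force: 0.0
```

```bash
python3 - <<'E'
from m import *
from workcell import bot
c=bot.read_camera('wrist');np.savez('w7.npz',**c);cv2.imwrite('pics/w7.png',c['color'][:,:,::-1])
c=load('w7.npz');print(proj(c,[.588,-.18,.038]),proj(c,[.5955,-.076,.012]))
E
python3 st.py
```

```text
[258.59661056 174.04653441] [176.08668338 169.96683454]
11.1167 [ 0.5893 -0.1811  0.41  ] yaw -4.16 w 66.1 0.0 [ 1.9 -0.7  3.6]
```

View pics/w7.png

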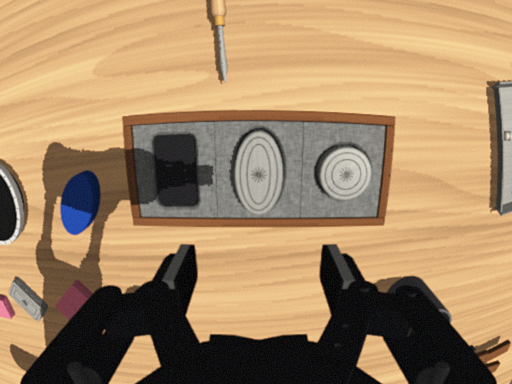

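The oval box lies in its nest at (259,173). Next is the oblong box.

>>> {"fn": "drive_tool", "kwargs": {"claw": [75, 75, 75, 75, 75, 75, 75, 75], "slide": [[-0.428, 0.958, 0], [-0.428, 0.958, 0], [-0.428, 0.958, 0], [-0.428, 0.958, 0], [-0.428, 0.958, 0], [-0.428, 0.958, 0], [-0.428, 0.958, 0], [-0.428, 0.958, 0]], "yaw": [0.258, 0.258, 0.258, 0.258, 0.258, 0.258, 0.258, 0.258]}}

```text
time: 11.78
tool_pos: [0.4505, 0.1251, 0.4005]
tcp_rot: [2.929, 1.136, 0.002]
wrist_force: [0.6, 1.2, 0.5]
width: 0.88
grip_force: 0.0
```

```bash
python3 st.py
```

```text
11.7833 [0.4505 0.1251 0.4005] yaw 42.4 w 75.2 0.0 [0.6 1.2 0.5]
```

>>> {"fn": "drive_tool", "kwargs": {"claw": [75, 75, 75, 75, 75, 75, 75, 75], "slide": [[-0.154, 0.347, 0], [-0.154, 0.347, 0], [-0.154, 0.347, 0], [-0.154, 0.347, 0], [-0.154, 0.347, 0], [-0.154, 0.347, 0], [-0.154, 0.347, 0], [-0.154, 0.347, 0]], "yaw": [0, 0, 0, 0, 0, 0, 0, 0]}}

```text
time: 12.45
tool_pos: [0.3748, 0.2969, 0.4]
tcp_rot: [2.929, 1.133, 0.001]
wrist_force: [0.1, 0.8, 0.5]
width: 0.878
grip_force: 0.0
```

```bash
python3 - <<'E'
from m import *
from workcell import bot
c=bot.read_camera('wrist');np.savez('w8.npz',**c)
a=proj(c,[.3735,.2985,.022]);print(a)
d=c['color'].astype(int);w=cv2.resize((d[...,0]-d[...,2]).astype(np.float32),None,fx=4,fy=4,interpolation=cv2.INTER_CUBIC)
g=cv2.resize(c['color'],None,fx=4,fy=4,interpolation=cv2.INTER_CUBIC)[...,0]
for t in(20,30,40):
    k=blob((w<t)&(g>60),a*4+[20,20]);print('obl',rect(cast(c,(k+.5)/4-.5,.022,True)))
c=bot.read_camera('top');np.savez('t1.npz',**c);W=height(c)
k=None
from m import *
u=322;v=183
print('oval top z',[W[v+i,u+1].round(4).tolist() for i in(-6,0,6)],'round z',W[184,358],'felt',W[165,340],W[200,300])
E
python3 st.py
```

```text
[256.35337218 172.00080125]
obl [372.8 299.4  87.7  50.4  42.3]
obl [372.7 299.5  88.4  51.3  42.4]
obl [372.5 300.   89.6  52.8  42.4]
oval top z [[0.598, -0.1836, 0.0356], [0.5804, -0.1832, 0.035], [0.5624, -0.1824, 0.0368]] round z [ 0.57684124 -0.28479195  0.03499705] felt [ 0.63600228 -0.23684259  0.02311507] [ 0.53298067 -0.1170926   0.01850924]
12.55 [0.3753 0.2963 0.3998] yaw 42.19 w 75.1 0.0 [-0.3  1.1  0.7]
```

>>> {"fn": "drive_tool", "kwargs": {"claw": [75, 75, 75, 75, 75, 75, 75, 75], "slide": [[-0.005, 0.006, -0.07], [-0.005, 0.006, -0.14], [-0.005, 0.006, -0.21], [-0.005, 0.006, -0.28], [-0.005, 0.006, -0.34], [-0.005, 0.006, -0.37], [-0.005, 0.006, -0.38], [-0.005, 0.006, -0.38]], "yaw": [0, 0, 0, 0, 0, 0, 0, 0]}}

```text
time: 13.22
tool_pos: [0.3723, 0.2988, 0.2082]
tcp_rot: [2.93, 1.129, -0.005]
wrist_force: [-0.3, -0.4, -0.2]
width: 0.883
grip_force: 0.0
```

```bash
python3 - <<'E'
from m import *
from workcell import bot
c=bot.read_camera('wrist');np.savez('w9.npz',**c);cv2.imwrite('pics/w9.png',c['color'][:,:,::-1])
c=bot.read_camera('side');np.savez('s9.npz',**c)
i=c['color'][240:340,180:320,::-1]
cv2.imwrite('pics/w9.png',np.hstack([cv2.imread('pics/w9.png')[:,60:460],cv2.resize(i,(400,384),interpolation=cv2.INTER_CUBIC)]))
E
python3 st.py
```

```text
13.3167 [0.3734 0.3001 0.2108] yaw 42.2 w 75.0 0.0 [-0.6  0.2  0.5]
```

View pics/w9.png

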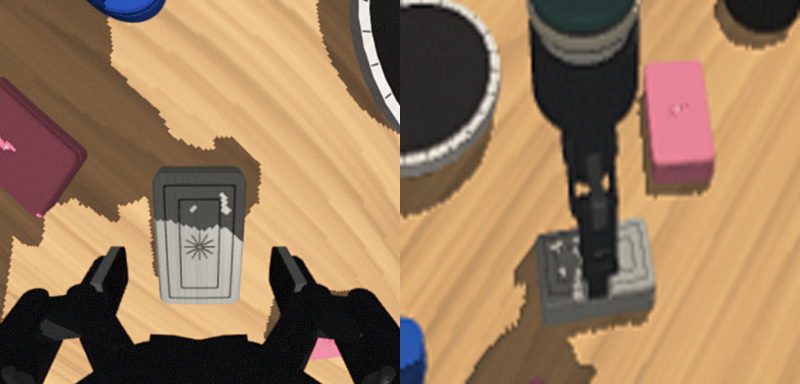

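The grey oblong box (260,246) is centred between the fingers and parallel to them, and the side view shows the finger at the middle of its long side. I'll go down and grip.

>>> {"fn": "drive_tool", "kwargs": {"claw": [75, 75, 75, 75, 75, 75], "slide": [[0, 0, -0.02], [0, 0, -0.035], [0, 0, -0.045], [0, 0, -0.053], [0, 0, -0.053], [0, 0, -0.053]], "yaw": [0, 0, 0, 0, 0, 0]}}

```text
time: 13.82
tool_pos: [0.3721, 0.3002, 0.1828]
tcp_rot: [2.93, 1.133, -0.001]
wrist_force: [-0.1, -0.1, -0.1]
width: 0.882
grip_force: 0.0
```

```bash
python3 st.py
```

```text
13.8167 [0.3721 0.3002 0.1828] yaw 42.28 w 75.3 0.0 [-0.1 -0.1 -0.1]
```

>>> {"fn": "drive_tool", "kwargs": {"claw": [64, 56, 46, 46, 46, 46, 46, 46], "slide": [[0, 0, 0], [0, 0, 0], [0, 0, 0], [0, 0, 0], [0, 0, 0], [0, 0, 0], [0, 0, 0], [0, 0, 0]], "yaw": [0, 0, 0, 0, 0, 0, 0, 0], "newtons": 50}}

```text
time: 14.48
tool_pos: [0.3727, 0.3005, 0.184]
tcp_rot: [-2.93, -1.133, -0.002]
wrist_force: [-0.4, -0.9, 5.2]
width: 0.589
grip_force: 52.7
```

>>> {"fn": "drive_tool", "kwargs": {"claw": [46, 46, 46, 46, 46, 46, 46, 46], "slide": [[0, 0, 0.003], [0, 0, 0.006], [0, 0, 0.01], [0, 0, 0.015], [0, 0, 0.02], [0, 0, 0.02], [0, 0, 0.02], [0, 0, 0.02]], "yaw": [0, 0, 0, 0, 0, 0, 0, 0]}}

```text
time: 15.15
tool_pos: [0.3723, 0.3002, 0.1932]
tcp_rot: [-2.93, -1.133, 0.0]
wrist_force: [0.1, 0.5, -1.1]
width: 0.589
grip_force: 52.1
```

```bash
python3 - <<'E'
from m import *
from workcell import bot
c=bot.read_camera('wrist');cv2.imwrite('pics/wa.png',c['color'][:,:,::-1])
c=bot.read_camera('side')
i=c['color'][240:340,180:320,::-1]
cv2.imwrite('pics/wa.png',np.hstack([cv2.imread('pics/wa.png')[:,60:460],cv2.resize(i,(400,384),interpolation=cv2.INTER_CUBIC)]))
E
python3 st.py
```

```text
15.25 [0.3722 0.3002 0.1931] yaw 42.27 w 50.4 52.10319019854069 [ 0.1 -0.4 -2.2]
```

View pics/wa.png

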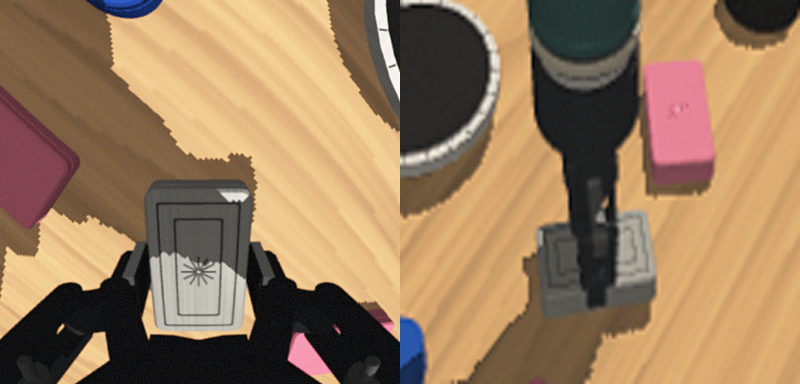

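The box is held level and square, with its star at (258,271).

```bash
python3 - <<'E'
from m import *
from workcell import bot
c=bot.read_camera('wrist');s=bot.read_state();P=s['tool_pos'][:2];y=np.radians(42.27)
r=c['color'][255:288,250:267].astype(float)
g=cv2.GaussianBlur(r[...,0],(0,0),1.5);print(np.unravel_index(g.argmin(),g.shape),g.min(),np.median(g))
for v in(269,270,271,272):
    d=(cast(c,(258,v),.0321,True)[0,:2]-P)*1000;print(v,d@[np.cos(y),np.sin(y)],d@[-np.sin(y),np.cos(y)])
c5=load('w5.npz');g=cv2.GaussianBlur(c5['color'][...,0].astype(float)[250:285,250:267],(0,0),1.5);print(np.unravel_index(g.argmin(),g.shape))
d=(cast(c5,(258,267),.1648,True)[0,:2]-[.5689,.2692])*1000;y=np.radians(97.18);print(d@[np.cos(y),np.sin(y)])
E
```

```text
(np.int64(6), np.int64(16)) 62.36227886902187 134.73040851914809
269 -0.023657198363853625 0.2555631716838504
270 -0.6240780504137929 0.25564983882405595
271 -1.227011817527694 0.2557372361130794
272 -1.8324880360620441 0.255825370079121
(np.int64(16), np.int64(12))
0.770929132203875
```

>>> {"fn": "drive_tool", "kwargs": {"claw": [46, 46, 46, 46, 46, 46, 46, 46], "slide": [[0, 0, 0.04], [0, 0, 0.1], [0.01, -0.01, 0.16], [0.04, -0.06, 0.2], [0.07, -0.12, 0.2], [0.11, -0.18, 0.2], [0.14, -0.24, 0.2], [0.18, -0.3, 0.2]], "yaw": [0, 0, 0, -0.03, -0.06, -0.09, -0.12, -0.15]}}

```text
time: 15.97
tool_pos: [0.4622, 0.1488, 0.2933]
tcp_rot: [-3.114, -0.411, 0.0]
wrist_force: [0.6, 0.5, -1.8]
width: 0.587
grip_force: 52.9
```

>>> {"fn": "drive_tool", "kwargs": {"claw": [46, 46, 46, 46, 46, 46, 46, 46], "slide": [[0.04, -0.06, 0], [0.07, -0.12, 0], [0.11, -0.18, 0], [0.15, -0.25, 0], [0.19, -0.32, 0], [0.23, -0.39, 0], [0.26, -0.44, 0], [0.268, -0.453, 0]], "yaw": [-0.03, -0.06, -0.09, -0.108, -0.108, -0.108, -0.108, -0.108]}}

```text
time: 16.63
tool_pos: [0.5983, -0.0804, 0.2933]
tcp_rot: [3.138, -0.119, 0.004]
wrist_force: [-0.2, 0.5, -1.4]
width: 0.588
grip_force: 52.9
```

>>> {"fn": "drive_tool", "kwargs": {"claw": [46, 46, 46, 46], "slide": [[0, 0, -0.02], [0, 0, -0.04], [0, 0, -0.04], [0, 0, -0.04]], "yaw": [0, 0, 0, 0]}}

```text
time: 16.97
tool_pos: [0.5946, -0.0747, 0.2709]
tcp_rot: [-3.139, 0.112, 0.008]
wrist_force: [-0.2, -0.9, -0.6]
width: 0.591
grip_force: 52.9
```

```bash
python3 - <<'E'
from m import *
from workcell import bot
c=bot.read_camera('wrist');np.savez('wb.npz',**c);cv2.imwrite('pics/wb.png',c['color'][:,:,::-1])
E
python3 st.py
```

```text
17.0167 [ 0.5952 -0.0748  0.2719] yaw -4.07 w 50.3 52.8617924451828 [ 0.2  0.2 -1.5]
```

View pics/wb.png

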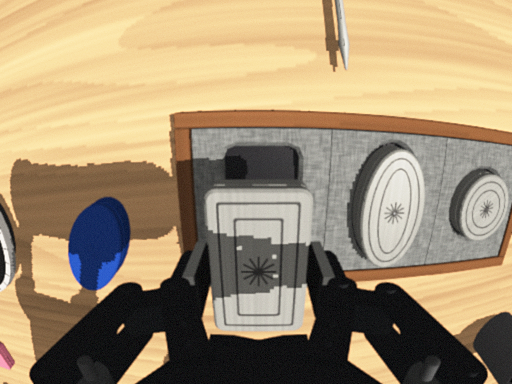

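The box hovers over the oblong nest, whose far part shows at columns 226 to 301, rows 146 to 180. I'll check the offset.

```bash
python3 - <<'E'
from m import *
c=load('wb.npz');up=4
g=cv2.medianBlur(cv2.resize(c['color'],None,fx=up,fy=up,interpolation=cv2.INTER_CUBIC)[...,0],5)
y=np.radians(-4.2);ex=np.array([np.cos(y),np.sin(y)]);ey=np.array([-ex[1],ex[0]]);O=np.array([595.6,-76.1])
for v in(158,164,170):
    r=g[v*up].astype(int); L=[u for u in range(215*up,250*up) if r[u]<48][0]/up; Rr=[u for u in range(310*up,280*up,-1) if r[u]<90][0]/up
    q=cast(c,[[L,v],[Rr,v]],.019,True)[:,:2]*1000-O;print(v,L,Rr,(q@ey).round(1),(q@ex).round(1))
print(g[164*up,205*up:240*up:up]);print(g[164*up,285*up:320*up:up])
for u in(245,260,280,):
    r=g[130*up:175*up,u*up].astype(int);i=130+np.where(r<70)[0][0]/up;q=cast(c,(u,i),.02,True)[0,:2]*1000-O;print(u,i,q@ex)
E
python3 st.py
```

```text
158 224.75 299.5 [ 27.8 -28.5] [37.  37.2]
164 224.75 299.25 [ 28.  -28.4] [32.4 32.6]
170 224.5 299.25 [ 28.3 -28.6] [27.7 27.9]
[71 74 76 75 70 67 70 71 71 74 73 69 71 67 65 64 56 57 61 57 39 24 21 22
 25 22 22 22 21 26 26 25 19 19 23]
[ 59  59  60  59  60  62  60  61  52  25  19  19  21  38  79 103 105 104
 123 143 146 141 142 151 158 163 160 157 157 156 155 154 153 155 153]
245 146.5 45.84150548860158
260 146.25 46.03016151749896
280 146.75 45.75517388513151
17.0167 [ 0.5952 -0.0748  0.2719] yaw -4.07 w 50.3 52.8617924451828 [ 0.2  0.2 -1.5]
```

>>> {"fn": "drive_tool", "kwargs": {"claw": [46, 46, 46, 46, 46, 46], "slide": [[0.002, -0.002, -0.03], [0.002, -0.002, -0.06], [0.002, -0.002, -0.09], [0.002, -0.002, -0.116], [0.002, -0.002, -0.116], [0.002, -0.002, -0.116]], "yaw": [0, 0, 0, 0, 0, 0]}}

```text
time: 17.52
tool_pos: [0.5967, -0.0766, 0.2145]
tcp_rot: [-3.139, 0.113, 0.003]
wrist_force: [0.6, -0.2, -1.6]
width: 0.591
grip_force: 52.8
```

```bash
python3 -c "
from workcell import bot
bot.read_camera('top')"; python3 st.py
```

```text
17.5667 [ 0.5974 -0.0768  0.2155] yaw -4.13 w 50.3 52.84532178193331 [ 0.9 -0.  -1.5]
```

>>> {"fn": "drive_tool", "kwargs": {"claw": [46, 46, 46, 46, 46, 46, 46, 46], "slide": [[-0.001, 0.001, -0.006], [-0.001, 0.001, -0.012], [-0.001, 0.001, -0.018], [-0.001, 0.001, -0.024], [-0.001, 0.001, -0.029], [-0.001, 0.001, -0.032], [-0.001, 0.001, -0.034], [-0.001, 0.001, -0.034]], "yaw": [0, 0, 0, 0, 0, 0, 0, 0]}}

```text
time: 18.23
tool_pos: [0.5967, -0.0768, 0.1978]
tcp_rot: [-3.139, 0.114, 0.001]
wrist_force: [0.0, -1.2, -1.4]
width: 0.591
grip_force: 52.9
```

>>> {"fn": "drive_tool", "kwargs": {"claw": [46, 46, 46, 46], "slide": [[0, 0, -0.001], [0, 0, -0.003], [0, 0, -0.004], [0, 0, -0.004]], "yaw": [0, 0, 0, 0]}}

```text
time: 18.57
tool_pos: [0.5968, -0.0768, 0.1961]
tcp_rot: [-3.139, 0.114, 0.0]
wrist_force: [-0.4, -0.1, -1.5]
width: 0.594
grip_force: 52.9
```

>>> {"fn": "drive_tool", "kwargs": {"claw": [46, 46, 46, 46], "slide": [[0, 0, -0.001], [0, 0, -0.003], [0, 0, -0.003], [0, 0, -0.003]], "yaw": [0, 0, 0, 0]}}

```text
time: 18.9
tool_pos: [0.5969, -0.0768, 0.196]
tcp_rot: [-3.14, 0.114, 0.0]
wrist_force: [-4.3, -0.7, 6.3]
width: 0.59
grip_force: 53.8
```

Floor contact at the expected height (0.195 to 0.196), so I'll release and look.

>>> {"fn": "drive_tool", "kwargs": {"claw": [54, 58, 62, 64, 64, 64], "slide": [[0, 0, 0], [0, 0, 0], [0, 0, 0], [0, 0, 0], [0, 0, 0], [0, 0, 0]], "yaw": [0, 0, 0, 0, 0, 0]}}

```text
time: 19.4
tool_pos: [0.5968, -0.0768, 0.1946]
tcp_rot: [-3.139, 0.114, 0.0]
wrist_force: [0.3, 0.1, 0.0]
width: 0.747
grip_force: 0.0
```

>>> {"fn": "drive_tool", "kwargs": {"claw": [64, 64, 64, 64, 64, 64, 64, 64], "slide": [[0, 0, 0.02], [0, 0, 0.05], [0, 0, 0.1], [0, 0, 0.16], [0, 0, 0.22], [0, 0, 0.28], [0, 0, 0.34], [0, 0, 0.4]], "yaw": [0, 0, 0, 0, 0, 0, 0, 0]}}

```text
time: 20.07
tool_pos: [0.5965, -0.0767, 0.397]
tcp_rot: [3.139, -0.114, 0.001]
wrist_force: [0.4, -0.4, 0.0]
width: 0.753
grip_force: 0.0
```

>>> {"fn": "drive_tool", "kwargs": {"claw": [64, 64, 64], "slide": [[0, 0, 0], [0, 0, 0], [0, 0, 0]], "yaw": [0, 0, 0]}}

```text
time: 20.32
tool_pos: [0.5965, -0.0767, 0.3948]
tcp_rot: [3.139, -0.114, 0.0]
wrist_force: [-0.5, 0.2, -1.3]
width: 0.746
grip_force: 0.0
```

```bash
python3 st.py; python3 - <<'E'
from m import *
from workcell import bot
c=bot.read_camera('wrist');np.savez('wc.npz',**c);cv2.imwrite('pics/wc.png',c['color'][:,:,::-1])
D=c['depth'];K=c['mtx']
def z(p,hgt):
    a=proj(c,[*p,hgt]);i=a.round().astype(int);d=np.median(D[i[1]-2:i[1]+3,i[0]-2:i[0]+3])
    u=(a-K[:2,2])/K[0,0];r=np.hypot(*u)+1e-9;ray=np.array([np.tan(r)*u[0]/r,-np.tan(r)*u[1]/r,-1])*d
    return (R.from_rotvec(c['rotation']).apply(ray)+c['eye'])[2]
y=np.radians(-4.2);e=np.array([np.cos(y),np.sin(y)]);f=np.array([-e[1],e[0]])
for n,O,h in(('obl',[.5956,-.0761],.034),('oval',[.5879,-.1802],.038)):
    print(n,[round(z(np.array(O)+a*e+b*f,h)*1000,1) for a,b in((0,0),(.035,0),(-.035,0),(0,.018),(0,-.018))])
print('felt',z([.588+.05,-.128],.022)*1000)
print(oval(c,proj(c,[.588+.02,-.18,.038]),.038,True,-125))
E
```

```text
20.3167 [ 0.5965 -0.0767  0.3948] yaw -4.17 w 63.7 0.0 [-0.5  0.2 -1.3]
obl [np.float64(33.3), np.float64(33.3), np.float64(33.2), np.float64(33.3), np.float64(33.2)]
oval [np.float64(36.9), np.float64(37.3), np.float64(36.9), np.float64(37.0), np.float64(36.6)]
felt 20.61334340372073
[ 588.1 -222.4  121.3  248.7  175.7]
```

View pics/wc.png

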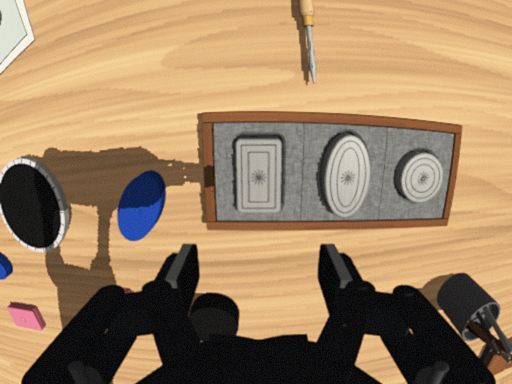

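The last picture shows the oblong box (260,174), oval box (347,174) and round box (419,177) in their nests. By depth, both placed boxes are level and at full depth, so I'm handing the job in.

```bash
python3 -c "
from workcell import bot
print(bot.finish_job())"
```

```text
the job is handed in; nothing more can be done
None
```

I set the oval and oblong boxes down in their own nests, lid up and, by wrist-camera depth, level on the nest floors; the round box, rubber block, burnisher and tool pot were not touched, and the job is handed in at about 20 s (no verdict was returned).

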